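# Third hand at the gel casting stand

## Task

Fold the casting stand's bottom-hinged face plate all the way down, take the thick double-glass gel cassette out of the drying rack (the thin bare glass stays there), stand it in the stand's slot right down on the floor without dropping or forcing it, and let go. Then swing the face plate back up and press it against the cassette with a steady push of about 10 newtons of the fingers on its outside near the upper edge, so that the cassette is squeezed against the sprung back plate while I do up the bolts. Finish while still holding that push: do not let go or back away.

Things in the scene. Friction and masses are not known exactly. Their poses are not given: they have to be found in the camera images.
- casting_stand: Gel casting stand, fixed: white base 130 x 160 x 22 mm (centre 5 mm to +x) with a grey open-topped chamber. Origin: underside; front with the clear face plate looks along its -x (towards the robot, yawed). Side walls 10 mm thick at y = -58 and +58 mm, top z = 100 mm, bolts parked outside them (to y = +-78 mm); back wall x = 23 to 33 mm, top z = 92 mm.
- slot_floor (a point): Middle of the slot's floor, at (-27, 0, 30) mm on the stand, axes as the stand's. The cassette's origin goes here. Slot along y, 106 mm long between the side walls, 14 mm wide: behind it the sprung back plate (7 mm to +x), before it a rail at each end (7 mm to -x, 10 mm wide, y = +-50 mm, flared at the top, to z = 102 mm on the stand).
- face_plate (a joint): Angle of the clear face plate (126 mm wide, 8 mm thick, 100 mm from hinge to upper edge, 0.2 kg): 0 = upright, grows as it folds down to the stand's -x, stop at 1.0. Stays put below about 0.5 rad, beyond that falls open. A rubber press roller on its inside, 45 mm above the hinge, stands 20 mm out and meets the cassette.
- face_plate_hinge (a point): Middle of the face plate's hinge axis, at (-45, 0, 30) mm on the stand; the hinge lies along the stand's y. Axes turn with the face plate. Keep clear of the foam box left of the stand (centre about x 0.59, y 0.44 m, 225 x 250 mm, 206 mm high) and of the tape dispenser (x 0.49, y -0.10) and the tubes on a block (x 0.67, y -0.13), both under 90 mm high.
- face_plate_edge (a point): Middle of the face plate's upper edge (centre of the 8 mm thickness), 100 mm from the hinge; axes turn with it, its -x points out of the outer face. The top 33 mm stand above the sprung plate and back wall, so a fingertip can reach behind to draw it open. With the cassette in, the roller starts to squeeze at about 0.15 rad; then the edge gives about 0.6 mm per N pushed there: 10 N at 0.1 rad.
- spring_plate (a joint): How far (m) the sprung aluminium back plate (84 mm wide, z = 37 to 95 mm on the stand) is pushed to the stand's +x: 0 to 0.014, 7 N per mm, returns by itself; its front face is at x = -20 mm on the stand when free.
- plate_rack: White drying rack, fixed, 150 x 135 mm, yawed. Origin: centre of its underside. Slots along its y at x = -45, -15, 15, 45 mm, 10 mm wide between teeth up to z = 61 mm; slot floor z = 20 mm. The cassette stands in one outer slot, the bare plate in the other.
- cassette: Gel cassette: two glass sheets with grey spacers along both sides; 8 mm thick (x), 100 mm wide (y), 120 mm high (z), 0.14 to 0.24 kg. Origin: centre of its underside. It stands upright in the rack, its upper 79 mm above the teeth. Either face may go to the front.
- cassette_top (a point): Middle of the cassette's upper edge, 120 mm above its origin.
- bare_plate: Single sheet of glass, 4 x 100 x 120 mm, standing in the other outer slot of the rack. Origin: centre of its underside. It stays there.

How it is judged:
On the way, in this order (a step that is already met when the one before it is completed fails the run):
1. the face plate is folded all the way down (above 0.9 rad) (value of joint face_plate above 0.9 rad), for 0.1 s.
2. the cassette stands in the slot, down on its floor and upright, and is let go, with the face plate still open (z of cassette in the frame of slot_floor between -0.004 and 0.004 m and x of cassette in the frame of slot_floor between -0.008 and 0.01 m and y of cassette in the frame of slot_floor between -0.006 and 0.006 m and angle between cassette's own z axis and vertical below 0.2 rad and contact force between each of the fingers, the arm and cassette below 0.2 N and value of joint face_plate above 0.5 rad), for 0.2 s.
At the end, for the whole second after the job is handed in: Fingers press the face plate with 5 to 16 N, plate below 0.15 rad; it squeezes the cassette on the sprung plate with over 5 N; cassette on the slot floor (5 mm), centred (6 mm), upright (0.12 rad), still, not touched by the robot; bare plate within 20 mm of its place (contact force between the fingers and face_plate between 5 and 16 N and contact force between cassette and spring_plate above 5 N and value of joint face_plate below 0.15 rad and z of cassette in the frame of slot_floor between -0.004 and 0.005 m and x of cassette in the frame of slot_floor between -0.002 and 0.014 m and y of cassette in the frame of slot_floor between -0.006 and 0.006 m and angle between cassette's own z axis and vertical below 0.12 rad and contact force between each of the fingers, the arm and cassette below 0.2 N and linear speed of cassette below 0.02 m/s and distance of bare_plate from where it was at the start of the episode below 0.02 m); the arm keeps its last pose, push and grip.
It fails at once if the cassette is dropped (moves faster than 0.6 m/s while neither fingers nor arm hold it) (linear speed of cassette above 0.6 m/s and contact force between each of the arm, the fingers and cassette below 0.1 N).
It fails at once if the glass is forced into the stand (over 45 N between them while the face plate is open) (contact force between cassette and casting_stand above 45 N and value of joint face_plate above 0.5 rad).
It fails at once if the bare plate is taken out of its slot (distance of bare_plate from where it was at the start of the episode above 0.03 m).
It also fails if it takes over 72 s, if anything falls off the work surface, if the arm or the gripper's body presses on something with over 40 N, if the wrist force passes 120 N, or if a joint passes its speed limit or range.

## Robot

A 7-joint arm with a two-finger parallel gripper is mounted at the origin on a cart in front of the work surface, level with it; the furniture and walls round the work are solid. World frame = base frame: x ahead of the robot, y to its left, z up, the work surface at z = 0. Lengths are in m, angles in rad, forces in N, time in s.
With the tool pointing down it reaches from about 0.35 to 0.9 m from the base axis. Payload 8.1 kg.
Tool frame: the origin (TCP) lies between the finger pads; the fingertips stand 22 mm ahead of it and the grasp point (between the pads) lies 3 mm ahead of it (arm.tip_reach is the distance from the TCP to the fingertips, in m); z points along the fingers, y is the line along which they close (so a half turn about z gives the same grasp; the last joint's range is limited). The gripper opens to 92 mm and grips with 3 to 60 N. Pads are 19 mm wide; open, the fingers measure 130 mm over their backs; the gripper's body (75 mm by 190 mm) begins 47 mm behind the grasp point.
Start: joints at [-1.248, 0.434, 0.025, 1.573, -0.012, 1.134, -0.075], TCP at [0.258, 0.569, 0.249] pointing down, gripper open.
Joint ranges: [-2.62, 2.62], [-0.44, 2.09], [-1.27, 1.32], [0.08, 2.57], [-1.32, 4.46], [0.12, 2], [-2.74, 2.74]. Speed limits (rad/s): [2.22, 2.22, 3.01, 3.01, 3.14, 3.14, 3.14].

## Interface

Orientations are given as a rotation vector (axis times angle).
In Python, from cell import telemetry, vision, job, arm gives the robot as it stands. The module is installed in compiled form; this text tells all that it offers.
- The arm moves only by the shell command python3 -m creep 'ROWS' [FORCE]. ROWS is text: rows parted by semicolons, each of 7 numbers parted by spaces: the finger opening in cm, from 0 to 9.18, then the shift along the tool's x, y, z in cm, then the turn, a rotation vector about the tool's x, y, z in degrees. A call has 1 to 5 rows; each row is the pose to reach, as a shift and turn from the pose commanded when the call began, along the tool's axes at that moment; what a row does not reach only later rows make up. A row lasts 1/8 s, in which the tool goes at most 62.5 mm and 10.7 degrees, less where a joint would pass 70% of its speed; a pose out of reach is approached as far as the arm can. A call with a gripper value outside its range is refused whole. The fingers move at their own pace and stop on an object; FORCE is the grip in N (left out, the last holds). Time passes only in rows, so rows that repeat a pose let the fingers close. It gives the time, the measured TCP pose, the force, the opening and the grip force at its end, in the units of the state.
- telemetry.observe(): the state, without advancing time (a new reading comes with each control period).
- vision.get_image(name): name is "scene" or "side" or "wrist"; returns the picture (420x560x3 uint8, red, green, blue); there is no depth.
- vision.camera_info(name): a dict with "fov_y" (degrees; the focal length in pixels is half the picture's height over the tangent of half this angle, whatever the lens; pixels are square), "cx", "cy" (the principal point, pixels), "dist_coeffs" ([k1, k2, p1, p2, k3] as OpenCV has them; the pictures are not rectified), "extrinsics" (4x4, takes a point from camera to world coordinates). Camera axes: x right, y down, z forward; pixel columns grow to the right and rows downward; lengths in m; the calibration is good to about 2 mm. A picture is of the moment at which its call begins: read the wrist's pose just before it. camera_info takes no time and is no camera call; for the wrist camera it gives the pose at the moment of the call.
- job.sign_off(): hands the job in; it is judged then, once.
The state is a dict: "clock": time; "joints": joint angles; "dq": joint speeds; "joint_efforts": joint torques, N m; "position": TCP position; "ee_rot": TCP orientation; "force": force on the tool from outside, world axes, zero at the start; "ft_torque": the same for the moment, N m; "width": opening from 0.0 (shut) to 1.0 (fully open); "gripper_force": force on a finger pad.
Only numpy, scipy, OpenCV 4.12 (cv2) and the standard library are available. Lean on these libraries where they do the work, as an engineer would, in place of code of your own. Each camera call takes 0.05 s, during which the arm holds its last target. There are 200 camera calls.

## Working session

There is one attempt and no reset: what is moved stays moved. The work goes in short steps, Python scripts to look and compute and a shell command to move; the robot and the scene stay as the last step left them, time stands still between calls to the robot, and variables do not carry over. Pictures are saved under pics/ and viewed, at most 10 in all, crops included, and the job is handed in when it is done.

```bash
mkdir -p pics; python3 - <<'E'
from cell import telemetry, vision, job, arm
import cv2,numpy as np
np.set_printoptions(precision=4,suppress=True)
s=telemetry.observe();print(s)
for n in("scene","side","wrist"):
    i=vision.get_image(n);cv2.imwrite(f"pics/{n}0.png",i[:,:,::-1]);print(n,vision.camera_info(n))
E
```

```text
{'clock': 0.0, 'joints': array([-1.2476,  0.4352,  0.025 ,  1.5741, -0.0116,  1.134 , -0.0751]), 'dq': array([ 0.0003, -0.0011,  0.0006,  0.0009,  0.0003, -0.    , -0.0006]), 'joint_efforts': array([  0.0005, -66.7866,   0.9849, -31.4462,  -0.0606,   0.0427,
         0.0002]), 'position': array([0.258 , 0.5687, 0.2479]), 'ee_rot': array([-0.6639, -3.0704,  0.0026]), 'force': array([-0.4937, -0.3415, -0.9088]), 'ft_torque': array([ 0.0425,  0.0312, -0.029 ]), 'gripper_force': 0.0, 'width': 1.0006040909175018}
scene {'fov_y': 49.56618983504562, 'cx': 281.24233753572815, 'cy': 201.95525932275933, 'dist_coeffs': array([0.0281, 0.    , 0.    , 0.    , 0.    ]), 'extrinsics': array([[ 0.8317, -0.2427,  0.4993, -0.0485],
       [-0.5545, -0.3208,  0.7678, -1.0265],
       [-0.0262, -0.9155, -0.4014,  0.5816],
       [ 0.    ,  0.    ,  0.    ,  1.    ]])}
side {'fov_y': 56.53125537373576, 'cx': 281.3587216014564, 'cy': 202.537475038033, 'dist_coeffs': array([-0.0772,  0.    ,  0.    ,  0.    ,  0.    ]), 'extrinsics': array([[ 0.9876, -0.0753,  0.1378,  0.4336],
       [-0.156 , -0.5698,  0.8068, -0.805 ],
       [ 0.0178, -0.8183, -0.5745,  0.5977],
       [ 0.    ,  0.    ,  0.    ,  1.    ]])}
wrist {'fov_y': 68.98659144387018, 'cx': 284.50407335908125, 'cy': 205.64928235220026, 'dist_coeffs': array([-0.0043,  0.    ,  0.    ,  0.    ,  0.    ]), 'extrinsics': array([[ 0.4127,  0.8736,  0.258 ,  0.1878],
       [ 0.9109, -0.3954, -0.1181,  0.5994],
       [-0.0011,  0.2837, -0.9589,  0.3839],
       [ 0.    ,  0.    ,  0.    ,  1.    ]])}
```

View pics/scene0.png

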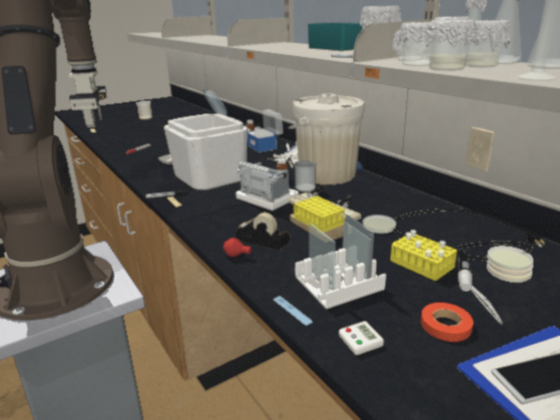

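View pics/side0.png

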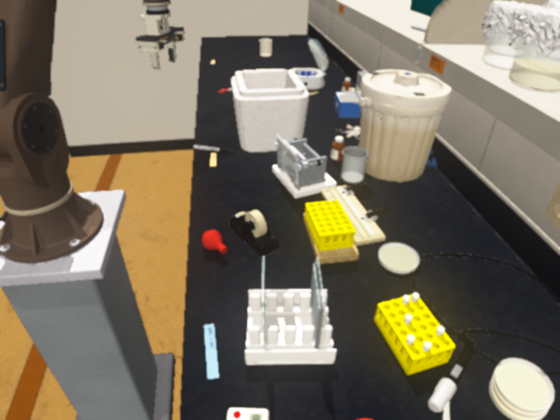

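The scene view shows the stand at about (268,185) and the rack at about (340,275). In the side view the stand is at about (303,170) and the rack at (290,330). The right-hand sheet, at side (318,300), looks like the thick one. Next I'll get coarse positions and an enlarged mosaic.

```bash
cat > h.py <<'E'
from cell import telemetry, vision, job, arm
import cv2,numpy as np
from scipy.spatial.transform import Rotation as R
np.set_printoptions(precision=4,suppress=True)
def ray(ci,px):
    f=210/np.tan(np.radians(ci["fov_y"]/2));K=np.array([[f,0,ci["cx"]],[0,f,ci["cy"]],[0,0,1]])
    p=cv2.undistortPoints(np.array(px,float).reshape(-1,1,2),K,ci["dist_coeffs"]).reshape(-1,2)
    E=ci["extrinsics"];d=np.c_[p,np.ones(len(p))]@E[:3,:3].T
    return E[:3,3],d
def plane(ci,px,z):
    o,d=ray(ci,px);return o+d*((z-o[2])/d[:,2])[:,None]
def proj(ci,P):
    f=210/np.tan(np.radians(ci["fov_y"]/2));K=np.array([[f,0,ci["cx"]],[0,f,ci["cy"]],[0,0,1]])
    E=np.linalg.inv(ci["extrinsics"]);return cv2.projectPoints(np.array(P,float).reshape(-1,1,3),cv2.Rodrigues(E[:3,:3])[0],E[:3,3],K,ci["dist_coeffs"])[0].reshape(-1,2)
def tri(c1,p1,c2,p2):
    o,d=ray(c1,[p1]);q,e=ray(c2,[p2]);A=np.c_[d[0],-e[0]];t,r,_,_=np.linalg.lstsq(A,q-o,rcond=None)
    a=o+t[0]*d[0];b=q+t[1]*e[0];return (a+b)/2,np.linalg.norm(a-b)
def move(target,Rt=None):
    "shift (cm, tool axes) and turn (deg) from measured pose"
    s=telemetry.observe();R0=R.from_rotvec(s["ee_rot"])
    sh=R0.inv().apply(np.array(target)-s["position"])*100
    return sh,(np.degrees((R0.inv()*Rt).as_rotvec()) if Rt is not None else 0)
E
python3 - <<'E'
from h import *
si=vision.camera_info("side");sc=vision.camera_info("scene")
print("stand",plane(si,[(303,178)],.02),plane(sc,[(268,195)],.02))
print("rack",plane(si,[(290,330)],.02),plane(sc,[(340,285)],.02))
a=cv2.imread("pics/side0.png");b=cv2.imread("pics/scene0.png")
c=lambda i,x,y:cv2.resize(i[y:y+75,x:x+100],(400,300),interpolation=cv2.INTER_CUBIC)
d=lambda i,x,y:cv2.resize(i[y:y+120,x:x+160],(400,300),interpolation=cv2.INTER_CUBIC)
cv2.imwrite("pics/m.png",np.vstack([np.hstack([c(a,255,125),d(a,215,250)]),np.hstack([c(b,220,145),d(b,270,205)])]))
print(R.from_rotvec(telemetry.observe()["ee_rot"]).as_matrix())
E
```

```text
stand [[0.6519 0.1178 0.02  ]] [[0.647  0.1194 0.02  ]]
rack [[ 0.5261 -0.3832  0.02  ]] [[ 0.504  -0.3999  0.02  ]]
[[-0.9107  0.4131 -0.0004]
 [ 0.4131  0.9107 -0.0011]
 [-0.0001 -0.0012 -1.    ]]
```

View pics/m.png

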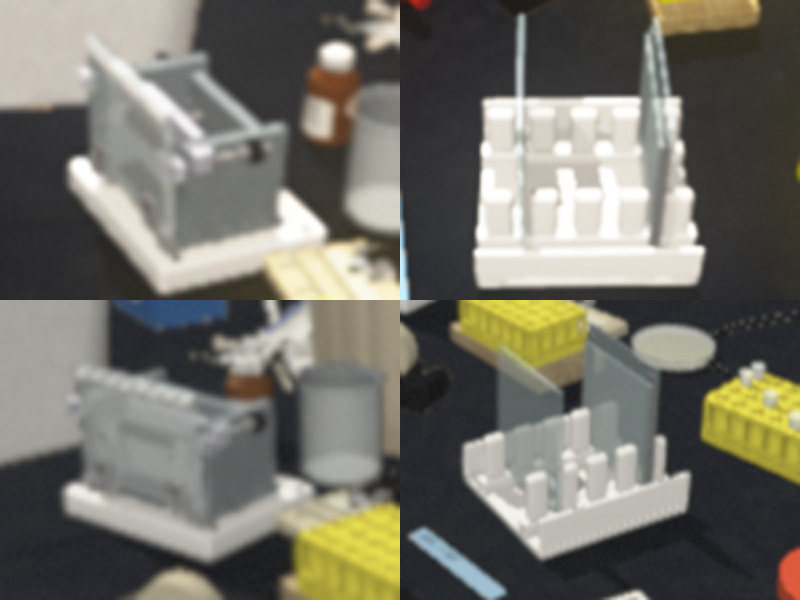

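The mosaic shows the stand with its plate upright, and the cassette (thick double glass with a grey edge) in the rack's far slot at +x. The bare plate is on the robot side at −x. Next come coarse yaw values and the pose for a wrist view of the stand.

```bash
python3 - <<'E'
from h import *
si=vision.camera_info("side")
m=np.array([(70,163),(163,272),(325,222)])/4+[255,125]
p=plane(si,m,.022);print(p,np.linalg.norm(np.diff(p,axis=0),axis=1))
y=p[0]-p[1];print("stand yaw",np.degrees(np.arctan2(-y[0],y[1])))
m=np.array([(478,250),(702,248),(483,98),(680,98)]);m=(m-[400,0])/2.5+[215,250]
p=plane(si,m,.02);print(p)
yaw=np.radians(np.degrees(np.arctan2(-y[0],y[1])))
# tool x = -stand x (toward robot), tool z down
Rt=R.from_matrix(np.c_[[-np.cos(yaw),-np.sin(yaw),0],[-np.sin(yaw),np.cos(yaw),0],[0,0,-1]])
xs=np.array([np.cos(yaw),np.sin(yaw),0])
print(move(np.array([.65,.118,.34])-.04*xs,Rt))
E
```

```text
[[0.5753 0.1943 0.022 ]
 [0.6166 0.0421 0.022 ]
 [0.7414 0.0897 0.022 ]] [0.1577 0.1336]
stand yaw 15.188964188305977
[[ 0.446  -0.4129  0.02  ]
 [ 0.5962 -0.4335  0.02  ]
 [ 0.4617 -0.277   0.02  ]
 [ 0.615  -0.2988  0.02  ]]
(array([-51.2371, -27.4244,  -9.1479]), array([ -0.0664,  -0.0178, -39.5914]))
```

```bash
python3 -m creep '5 -2 -1 -9 0 0 -8; 5 -7 -4 -10 0 0 -17; 5 -12 -6.5 -10 0 0 -26; 5 -17.5 -9.3 -10 0 0 -35; 5 -23 -12 -10 0 0 -39.5' 20
python3 - <<'E'
from h import *
yaw=np.radians(15.2);xs=np.array([np.cos(yaw),np.sin(yaw),0])
print(move(np.array([.65,.118,.34])-.04*xs))
E
```

```text
clock: 0.78
position: [0.4167, 0.366, 0.3489]
ee_rot: [-0.419, 3.113, 0.0]
force: [0.9, -0.2, -0.6]
width: 0.556
gripper_force: 0.0
(array([-11.9504, -30.0713,   0.8862]), 0)
```

```bash
python3 -m creep '0 -2 -5 0 0 0 0; 0 -4.5 -11 0 0 0 0; 0 -7 -17 0 0 0 0; 0 -9.5 -23 0 0 0 0; 0 -11 -28 0 0 0 0' ; python3 -m creep '0 -1 -2 0 0 0 0; 0 -1 -2 0 0 0 0;0 -1 -2 0 0 0 0'
python3 - <<'E'
from h import *
print(telemetry.observe()["dq"]); import pickle
ci=vision.camera_info("wrist");i=vision.get_image("wrist");pickle.dump((ci,i),open("w1.pkl","wb"))
cv2.imwrite("pics/w1.png",cv2.resize(i[:,:,::-1],(800,600)))
E
```

```text
clock: 1.4
position: [0.5958, 0.1243, 0.3484]
ee_rot: [0.413, -3.114, 0.0]
force: [1.1, 0.4, 0.5]
width: 0.052
gripper_force: 0.0
clock: 1.78
position: [0.609, 0.1113, 0.3485]
ee_rot: [0.416, -3.113, -0.002]
force: [-1.0, 0.2, -0.3]
width: 0.005
gripper_force: 0.0
[-0.0127 -0.0061 -0.0047  0.0033  0.0008  0.0005  0.0024]
```

View pics/w1.png

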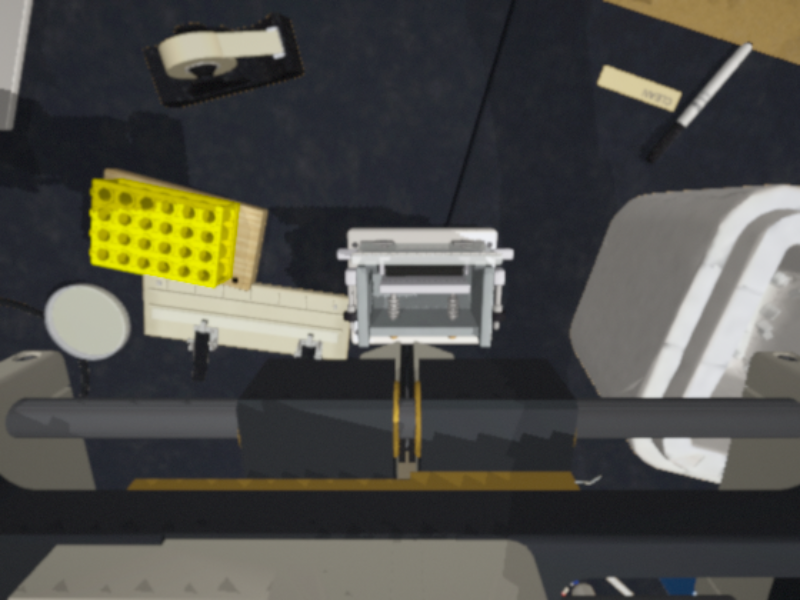

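The wrist view shows the stand square to the image, with its front edge at the top (front base edge y≈230 of 800x600, x 348–497). The yaw agrees with the 15° estimate. I'll enlarge it to get precise points.

```bash
python3 - <<'E'
from h import *
import pickle
ci,i=pickle.load(open("w1.pkl","rb"))
c=cv2.resize(i[150:255,228:368,::-1],(800,600),interpolation=cv2.INTER_CUBIC)
cv2.imwrite("pics/w1c.png",c)
E
```

```text
(no output)
```

View pics/w1c.png

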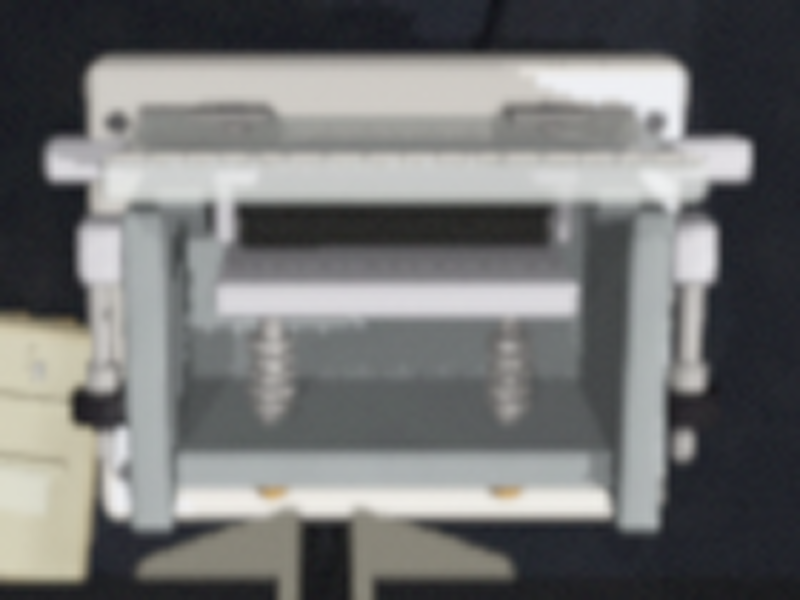

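Enlarged crop, in crop pixels: the base front corners are (88,57) and (688,56), and the spring-plate top's front edge runs (217,283)–(578,283). The back-wall top lies at y 450–483, the side-wall outer faces at x 128 and 668, and the face plate's top edge at y 153–200, closed. I'll fit the stand pose from these.

```bash
python3 - <<'E'
from h import *
import pickle
ci,_=pickle.load(open("w1.pkl","rb"))
L=[((88,57),(-60,-80,22)),((688,56),(-60,80,22)),((217,283),(-20,-42,95)),((578,283),(-20,42,95)),
((180,450),(23,-53,92)),((612,450),(23,53,92)),((180,483),(33,-53,92)),((612,483),(33,53,92))]
px=np.array([a for a,_ in L])/5.714-.5+.0875+[228,150];M=np.array([b for _,b in L])/1000
P=np.array([plane(ci,[p],m[2])[0] for p,m in zip(px,M)])
for keep in (range(8),range(2),range(2,8)):
    A=M[list(keep),:2];B=P[list(keep),:2];a=A-A.mean(0);b=B-B.mean(0)
    th=np.arctan2((a[:,0]*b[:,1]-a[:,1]*b[:,0]).sum(),(a*b).sum());Q=np.array([[np.cos(th),-np.sin(th)],[np.sin(th),np.cos(th)]])
    t=B.mean(0)-Q@A.mean(0);print(np.degrees(th),t);print(((M[:,:2]@Q.T+t-P[:,:2])@Q*1000).round(1).tolist())
    # plate edge
    e=plane(ci,np.array([(400,153),(400,200)])/5.714-.41+[228,150],.13)[:,:2];print("edge stand",(e-t)@Q)
E
```

```text
15.339786507203332 [0.6503 0.1392]
[[0.9, -0.6], [0.9, 0.8], [-1.2, -0.2], [-1.4, 0.4], [-0.4, -1.3], [-0.7, 1.2], [1.1, -1.1], [0.9, 0.8]]
edge stand [[-0.0559 -0.0014]
 [-0.046  -0.0013]]
15.339774539944758 [0.6495 0.1389]
[[-0.0, -0.7], [0.0, 0.7], [-2.1, -0.3], [-2.2, 0.3], [-1.3, -1.4], [-1.5, 1.1], [0.2, -1.2], [0.0, 0.7]]
edge stand [[-0.0551 -0.0013]
 [-0.0452 -0.0012]]
15.29935687350064 [0.6505 0.1393]
[[1.1, -0.5], [1.2, 0.9], [-1.0, -0.1], [-1.1, 0.5], [-0.2, -1.3], [-0.3, 1.2], [1.3, -1.1], [1.2, 0.8]]
edge stand [[-0.0562 -0.0015]
 [-0.0463 -0.0014]]
```

```bash
cat >> h.py <<'E'
YS=np.radians(15.33);XS=np.array([np.cos(YS),np.sin(YS),0]);YV=np.array([-np.sin(YS),np.cos(YS),0]);S0=np.array([.6503,.1392,0])
def stand(p): return S0+XS*p[0]+YV*p[1]+np.array([0,0,p[2]])
def instand(P): d=np.array(P)-S0;return np.array([d@XS,d@YV,d[2]])*1000
RT=R.from_matrix(np.c_[-XS,YV,[0,0,-1]])
E
python3 -c "
from h import *
print(instand(telemetry.observe()['position']),move(stand([-.031,0,.13]),RT))"
```

```text
[-47.2435 -15.7888 348.648 ] (array([-1.6293,  1.5556, 21.8661]), array([ 0.0664, -0.0182, -0.0735]))
```

```bash
python3 -m creep '0 -1.6 1.5 3 0 0 0; 0 -1.6 1.5 9 0 0 0; 0 -1.6 1.5 15 0 0 0; 0 -1.6 1.5 20 0 0 0; 0 -1.6 1.5 20 0 0 0'
python3 -c "
from h import *
print(instand(telemetry.observe()['position']),move(stand([-.031,0,.13]),RT))"
```

```text
clock: 2.45
position: [0.618, 0.1293, 0.1455]
ee_rot: [0.416, -3.106, 0.0]
force: [-0.1, 0.0, 0.4]
width: 0.003
gripper_force: 0.0
[-33.7743  -1.0568 145.4898] (array([-0.2888,  0.1051,  1.5469]), array([ 0.0397, -0.4272, -0.0917]))
```

Down the last bit, then draw the plate toward −x (tool +x), watching force.

```bash
python3 -m creep '0 -0.2 0.1 1 0 0 0; 0 -0.2 0.1 1.6 0 0 0; 0 0.8 0.1 1.6 0 0 0; 0 1.8 0.1 1.6 0 0 0;0 2.8 0.1 1.8 0 0 0'
python3 -c "
from h import *
print(instand(telemetry.observe()['position']))"
```

```text
clock: 3.08
position: [0.5934, 0.1215, 0.1314]
ee_rot: [-0.412, 3.113, 0.0]
force: [-0.2, 0.9, -0.2]
width: 0.007
gripper_force: 0.2
[-59.5319  -2.0705 131.3901]
```

```bash
python3 -m creep '0 1 0 0.4 0 0 0; 0 2 0 0.8 0 0 0; 0 3 0 0.9 0 0 0; 0 4.2 0 0.9 0 0 0;0 4.6 0 0.9 0 0 0'; python3 -m creep '0 -0.5 0 -4 0 0 0; 0 -0.5 0 -10 0 0 0; 0 -0.5 0 -15 0 0 0;0 -0.5 0 -15 0 0 0'
python3 - <<'E'
from h import *
i=vision.get_image("wrist");s=vision.get_image("side")
a=cv2.resize(i[140:260,218:378,::-1],(400,300),interpolation=cv2.INTER_CUBIC);b=cv2.resize(s[110:215,230:370,::-1],(400,300),interpolation=cv2.INTER_CUBIC)
cv2.imwrite("pics/o1.png",np.hstack([a,b]))
print(instand(telemetry.observe()["position"]))
E
```

```text
clock: 3.7
position: [0.5487, 0.1094, 0.1218]
ee_rot: [0.413, -3.114, 0.0]
force: [0.5, 0.6, 0.7]
width: 0.004
gripper_force: 0.0
clock: 4.2
position: [0.5566, 0.1115, 0.2762]
ee_rot: [-0.411, 3.106, 0.002]
force: [1.0, -0.2, -0.4]
width: 0.004
gripper_force: 0.0
[-99.9248  -1.747  271.897 ]
```

View pics/o1.png

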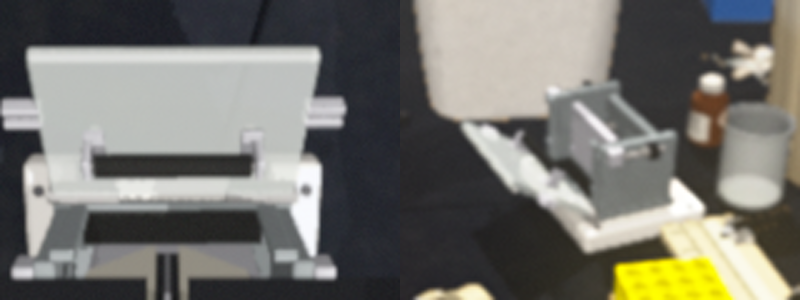

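The plate is fully open: both views show it lying outward at the stop. Now the rack, where coarse points fit 152 x 137 mm, centre (0.530,−0.356), yaw −7.6°.

```bash
cat >> h.py <<'E'
def down(h):
    "tool pointing down, tool x at heading h degrees"
    a=np.radians(h);x=np.array([np.cos(a),np.sin(a),0]);z=np.array([0,0,-1.]);return R.from_matrix(np.c_[x,np.cross(z,x),z])
E
python3 -c "
from h import *
print(telemetry.observe()['joints'],move([.575,-.30,.36],down(262.4)),move([.575,-.40,.36],down(82.4)))"
```

```text
[-0.3987  0.3169  0.1411  1.6978 -0.0487  1.1293  1.5907] (array([  8.7128, -40.2249,  -8.8272]), array([ -0.0243,   0.0583, -67.297 ])) (array([ 11.3183, -49.8795,  -8.8318]), array([  0.0649,   0.027 , 112.703 ]))
```

```bash
python3 -m creep '5 1 -4 -2 0 0 10; 5 3 -9 -5 0 0 20; 5 5 -14 -8 0 0 31; 5 6 -19 -9 0 0 42; 5 7 -24 -9 0 0 52'
python3 -c "
from h import *
print(telemetry.observe()['joints'],move([.575,-.41,.36],down(82.4)))"
```

```text
clock: 4.92
position: [0.5491, -0.1405, 0.3612]
ee_rot: [-1.003, -2.977, 0.0]
force: [1.2, -0.6, 1.0]
width: 0.501
gripper_force: 0.0
[-0.1662  0.2717  0.4283  1.5638 -0.115   1.3316  1.1964] (array([-18.3745, -19.8866,   0.1111]), array([-0.0258, -0.0172, 60.3584]))
```

```bash
python3 -m creep '5 -4 -4 0 0 0 10; 5 -8 -8 0 0 0 20; 5 -12 -12 0 0 0 30; 5 -15 -16 0 0 0 40; 5 -18 -19 0 0 0 50'; python3 -m creep '5 0 0 0 0 0 10;5 0 0 0 0 0 10;5 0 0 0 0 0 10'
python3 - <<'E'
from h import *
import pickle
s=telemetry.observe();print(s["joints"],move([.575,-.41,.36],down(82.4)))
ci=vision.camera_info("wrist");i=vision.get_image("wrist");pickle.dump((ci,i),open("w2.pkl","wb"))
cv2.imwrite("pics/w2.png",cv2.resize(i[:,:,::-1],(800,600),interpolation=cv2.INTER_CUBIC))
E
```

```text
clock: 5.55
position: [0.5782, -0.4011, 0.3595]
ee_rot: [-2.167, -2.271, 0.002]
force: [0.4, -0.4, 0.6]
width: 0.543
gripper_force: 0.0
clock: 5.92
position: [0.5793, -0.3981, 0.3607]
ee_rot: [-2.345, -2.088, 0.0]
force: [0.1, -0.2, 0.3]
width: 0.545
gripper_force: 0.0
[ 0.1481  0.5752  0.7067  1.2047 -0.3622  1.4863  0.6865] (array([-1.2271, -0.292 ,  0.0664]), array([-0.0775, -0.0468,  0.9656]))
```

View pics/w2.png

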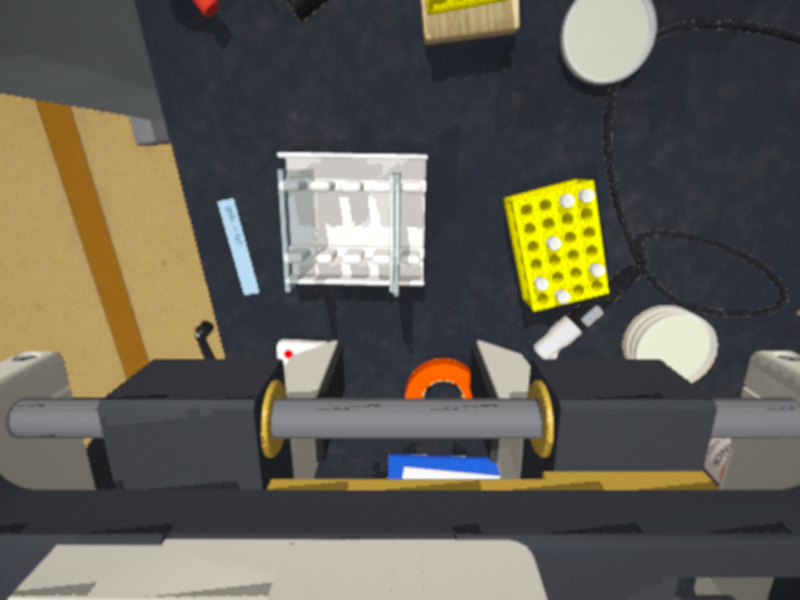

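The wrist view shows the rack with the bare plate at left (x≈285) and the cassette's top edge at x≈395, running from y≈174 to 295. I'll enlarge it for exact ends.

```bash
python3 - <<'E'
from h import *
import pickle
ci,i=pickle.load(open("w2.pkl","rb"))
cv2.imwrite("pics/w2c.png",cv2.resize(i[102:207,180:320,::-1],(800,600),interpolation=cv2.INTER_CUBIC))
E
```

```text
(no output)
```

View pics/w2c.png

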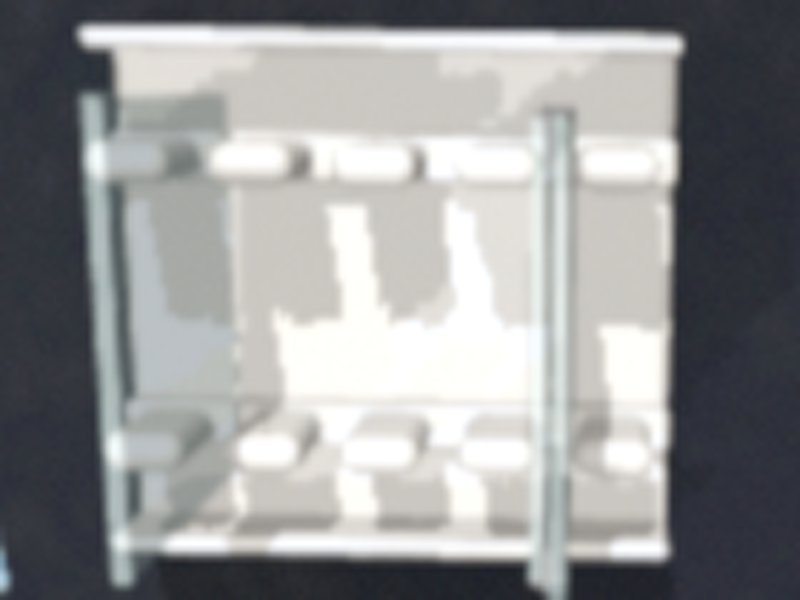

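Crop pixels: the cassette's top edge runs from about (553,112) to (549,595) and is about 41 px wide, which matches 8 mm. The bare plate is at x≈92–122. Now to compute the position and check the length.

```bash
python3 - <<'E'
from h import *
import pickle
ci,i=pickle.load(open("w2.pkl","rb"))
# row profile at columns across cassette bottom end
c=np.array([(553,112),(549,595),(533,300),(574,300),(92,95),(122,585)])/5.714-.41+[180,102]
p=plane(ci,c,.14);print(p);d=p[0]-p[1];print("len",np.linalg.norm(d),"thick",np.linalg.norm(p[3]-p[2]),"heading",np.degrees(np.arctan2(d[1],d[0])))
d=p[4]-p[5];print("bare",np.linalg.norm(d),np.degrees(np.arctan2(d[1],d[0])))
k=plane(ci,np.array([(80,30),(683,38),(118,548),(668,552)])/5.714-.41+[180,102],.022);print("rack",k, "mid", k.mean(0))
g=cv2.cvtColor(i,cv2.COLOR_RGB2GRAY);print(g[196:214,268:284])
print(g[115:128,268:284])
E
```

```text
[[ 0.5776 -0.3283  0.14  ]
 [ 0.5646 -0.4265  0.14  ]
 [ 0.5691 -0.3643  0.14  ]
 [ 0.5773 -0.3652  0.14  ]
 [ 0.488  -0.3146  0.14  ]
 [ 0.4747 -0.4139  0.14  ]]
len 0.09913559569765054 thick 0.008313369255070606 heading 82.4699109628887
bare 0.10020178296442214 82.35577207449195
rack [[ 0.4551 -0.2954  0.022 ]
 [ 0.61   -0.3154  0.022 ]
 [ 0.4383 -0.4331  0.022 ]
 [ 0.5918 -0.452   0.022 ]] mid [ 0.5238 -0.374   0.022 ]
[[215 216 215 215 217 222 203 166 179 188 175 162 167 170 168 168]
 [247 247 247 246 240 227 199 170 181 189 184 189 201 203 203 201]
 [242 243 244 243 237 221 198 180 188 192 185 191 204 207 207 207]
 [185 186 187 188 191 201 195 187 194 191 172 153 156 158 158 158]
 [ 89  91  91  97 138 187 192 189 195 190 164 112  84  82  82  82]
 [ 40  40  43  55 124 185 191 189 195 191 161  97  48  42  41  41]
 [ 36  35  39  55 130 187 191 190 197 193 164  97  43  34  35  35]
 [ 36  38  37  53 117 173 181 186 196 194 164  96  43  38  37  37]
 [ 38  34  37  43  79 123 142 169 182 182 151  88  42  37  35  35]
 [ 38  39  37  39  46  63  89 130 161 171 142  82  41  37  35  36]
 [ 3
[... 704 characters left out ...]
 201 201 201 201 201 201 200]
 [221 225 224 221 217 206 202 200 200 200 200 200 201 200 201 200]
 [220 224 221 213 207 202 199 195 196 197 197 197 197 200 200 200]
 [221 223 218 206 201 197 191 178 178 180 180 180 185 197 200 200]
 [219 219 210 202 198 191 181 162 159 164 162 155 164 192 200 200]
 [209 208 203 200 201 203 193 174 169 180 178 151 158 191 200 200]
 [202 201 200 200 207 219 213 188 178 192 190 161 163 192 200 200]
 [198 198 198 199 206 223 221 193 178 191 189 167 168 194 200 200]
 [206 204 203 203 211 228 226 197 178 189 186 167 174 206 214 214]
 [229 225 223 224 227 240 236 203 180 188 188 166 187 231 238 237]
 [235 233 232 230 227 238 237 205 180 191 193 171 190 233 236 238]]
```

The length (99 mm), thickness (8.3 mm) and 90 mm spacing to the bare plate all fit. The cassette centre is (0.571,−0.3775), heading 82.45°. Going above the grasp.

```bash
python3 -c "
from h import *
print(move([.571,-.3775,.121],down(82.45)))"
```

```text
(array([ 1.9298, -1.0543, 24.0144]), array([-0.0391, -0.0446,  0.8881]))
```

```bash
python3 -m creep '5 1.9 -1.05 4 0 0 0.9; 5 1.9 -1.05 10 0 0 0.9; 5 1.9 -1.05 15 0 0 0.9; 5 1.9 -1.05 17 0 0 0.9;5 1.9 -1.05 17 0 0 0.9' 20
python3 -c "
from h import *
print(move([.571,-.3775,.121],down(82.45)))"
```

```text
clock: 6.6
position: [0.571, -0.3784, 0.1914]
ee_rot: [-2.365, -2.066, 0.0]
force: [-0.0, -0.7, 0.8]
width: 0.544
gripper_force: 0.0
(array([ 0.082 , -0.0042,  7.0436]), array([-0.0671, -0.0362, -0.1718]))
```

```bash
python3 -m creep '5 0.1 0 3 0 0 0; 5 0.1 0 5.5 0 0 0; 5 0.1 0 7 0 0 0; 5 0.1 0 7 0 0 0;2 0.1 0 7 0 0 0' 25;  python3 -m creep '0 0 0 0 0 0 0;0 0 0 0 0 0 0;0 0 0 0 0 0 0;0 0 0 0 0 0 0' 25
python3 -c "
from h import *
print(move([.571,-.3775,.121],down(82.45)))"
```

```text
clock: 7.22
position: [0.5718, -0.3786, 0.1233]
ee_rot: [2.366, 2.064, 0.001]
force: [-0.1, -1.1, 0.9]
width: 0.478
gripper_force: 0.0
clock: 7.72
position: [0.5713, -0.3778, 0.1218]
ee_rot: [2.367, 2.065, 0.0]
force: [0.7, 0.2, 0.9]
width: 0.087
gripper_force: 25.0
(array([ 0.031 , -0.0297,  0.0826]), array([ 0.0138,  0.0013, -0.2524]))
```

Gripped: 8 mm at 25 N. Lift straight up.

```bash
python3 -m creep '0 0 0 -2 0 0 0;0 0 0 -6 0 0 0;0 0 0 -11 0 0 0;0 0 0 -16 0 0 0;0 0 0 -18 0 0 0' 25;python3 -m creep '0 0 0 0 0 0 0;0 0 0 0 0 0 0' 25
python3 -c "
from h import *
print(stand([-.027,0,.30]),move(stand([-.027,0,.30]),down(105.33)))"
```

```text
clock: 8.35
position: [0.5714, -0.379, 0.3068]
ee_rot: [2.364, 2.061, 0.002]
force: [-0.3, -0.2, -2.8]
width: 0.081
gripper_force: 25.0
clock: 8.6
position: [0.5708, -0.3774, 0.3009]
ee_rot: [-2.366, -2.064, 0.0]
force: [-0.0, -0.1, -1.3]
width: 0.085
gripper_force: 25.0
[0.6243 0.1321 0.3   ] (array([51.1996, -1.6163,  0.1331]), array([ -0.0593,  -0.0603, -23.1334]))
```

```bash
python3 -m creep '0 3 0 0 0 0 -2;0 8 -0.3 0 0 0 -5;0 13.5 -0.5 0 0 0 -8;0 19 -0.7 0 0 0 -11;0 25 -0.9 0 0 0 -14' 25
python3 -c "
from h import *
print(move(stand([-.027,0,.30]),down(105.33)))"
```

```text
clock: 9.22
position: [0.5954, -0.1272, 0.3003]
ee_rot: [-2.096, -2.338, 0.002]
force: [1.1, 0.1, -1.2]
width: 0.087
gripper_force: 25.0
(array([25.4572,  5.6974,  0.0266]), array([-0.1318, -0.0262, -9.0707]))
```

```bash
python3 -m creep '0 5.5 1.3 0 0 0 -2;0 11 2.5 0 0 0 -4;0 16 3.7 0 0 0 -6;0 21 4.8 0 0 0 -8;0 24 5.4 0 0 0 -9' 25;python3 -m creep '0 1.2 0.25 0 0 0 0;0 1.2 0.25 0 0 0 0;0 1.2 0.25 0 0 0 0' 25
python3 -c "
from h import *
print(move(stand([-.027,0,.30]),down(105.33)))"
```

```text
clock: 9.85
position: [0.6232, 0.1187, 0.3001]
ee_rot: [-1.902, -2.498, 0.003]
force: [0.3, 0.4, -1.2]
width: 0.084
gripper_force: 25.0
clock: 10.22
position: [0.6233, 0.125, 0.302]
ee_rot: [1.912, 2.492, -0.001]
force: [1.0, -0.2, -2.1]
width: 0.087
gripper_force: 25.0
(array([0.658 , 0.2729, 0.1943]), array([ 0.0005,  0.0617, -0.3322]))
```

```bash
python3 -m creep '0 0.65 0.25 1 0 0 -0.3;0 0.65 0.25 4 0 0 -0.3;0 0.65 0.25 6.2 0 0 -0.3;0 0.65 0.25 6.2 0 0 -0.3;0 0.65 0.25 6.2 0 0 -0.3' 25
python3 - <<'E'
from h import *
import pickle
print(move(stand([-.027,0,.1318]),down(105.33)))
s=telemetry.observe();ci=vision.camera_info("wrist");i=vision.get_image("wrist");si=vision.get_image("side");sc=vision.get_image("scene")
pickle.dump((ci,i,si,sc),open("w3.pkl","wb"))
f=lambda P:proj(ci,[P])[0].astype(int)
a=i[:,:,::-1].copy()
big=cv2.resize(a[60:330,120:480],(800,600),interpolation=cv2.INTER_CUBIC)
cv2.imwrite("pics/w3.png",big)
for p in [(-.02,.042,.095),(-.02,-.042,.095),(-.034,.05,.102),(.023,.053,.092)]: print(p,f(stand(p)))
E
```

```text
clock: 10.85
position: [0.6243, 0.1344, 0.2404]
ee_rot: [1.902, 2.5, 0.001]
force: [0.2, 0.5, -0.9]
width: 0.088
gripper_force: 25.0
(array([-0.2211, -0.0797, 10.8617]), array([0.0492, 0.0061, 0.1405]))
(-0.02, 0.042, 0.095) [292 156]
(-0.02, -0.042, 0.095) [291 241]
(-0.034, 0.05, 0.102) [276 147]
(0.023, 0.053, 0.092) [339 143]
```

View pics/w3.png

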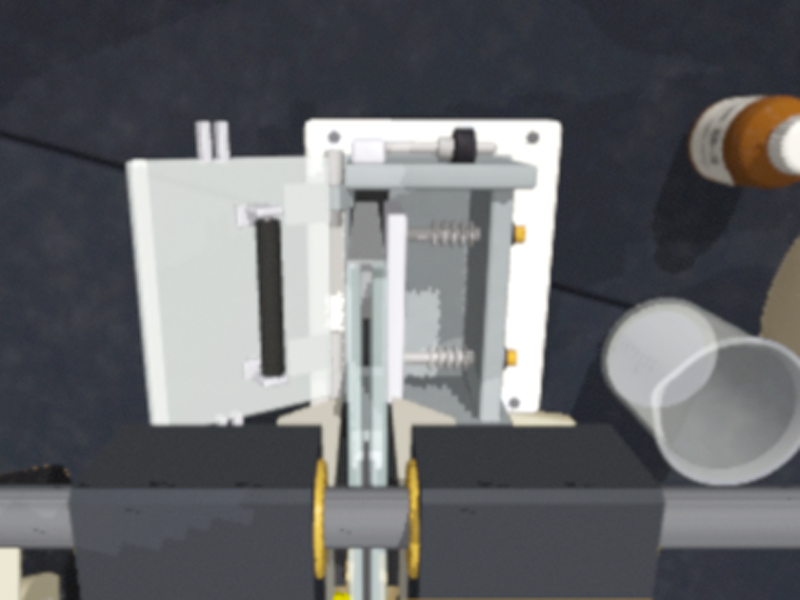

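The view shows the plate folded down at left and the cassette hanging over the slot, between the rail and the spring-plate front at crop x≈388. My model predicts that front about 2 px (under 2 mm) further left, so I'll keep the present +0.8 mm bias in x and correct y by −2.2 mm. Then descend gently while watching force.

```bash
python3 -m creep '0 -0.2 0 1.5 0 0 0.1;0 -0.2 0 3 0 0 0.1;0 -0.2 0 4 0 0 0.1;0 -0.2 0 5 0 0 0.1;0 -0.2 0 5.5 0 0 0.1' 25; python3 -c "
from h import *
print(move(stand([-.027,0,.1318]),down(105.33)),telemetry.observe()['force'])"
```

```text
clock: 11.62
position: [0.6242, 0.1327, 0.1839]
ee_rot: [-1.904, -2.499, 0.001]
force: [-0.4, 0.4, -1.5]
width: 0.083
gripper_force: 25.0
(array([-0.0619, -0.0102,  5.2073]), array([-0.0458,  0.0043,  0.0703])) [-0.4474  0.395  -1.4849]
```

```bash
python3 -m creep '0 -0.05 0.05 1 0 0 0;0 -0.05 0.05 2 0 0 0;0 -0.05 0.05 3 0 0 0;0 -0.05 0.05 4 0 0 0;0 -0.05 0.05 4.3 0 0 0' 25; python3 -c "
from h import *
print(move(stand([-.027,0,.1318]),down(105.33)),telemetry.observe()['force'])"
```

```text
clock: 12.25
position: [0.6247, 0.1323, 0.1408]
ee_rot: [-1.903, -2.498, 0.001]
force: [-0.0, 0.9, -1.5]
width: 0.086
gripper_force: 25.0
(array([-0.017 , -0.0447,  0.8995]), array([-0.0672, -0.0001,  0.0688])) [-0.0236  0.9373 -1.4791]
```

```bash
python3 -m creep '0 0 0 0.3 0 0 0;0 0 0 0.6 0 0 0;0 0 0 0.75 0 0 0;0 0 0 0.75 0 0 0' 25;  python3 -m creep '0 0 0 0.1 0 0 0;0 0 0 0.15 0 0 0;0 0 0 0.15 0 0 0' 25;python3 -c "
from h import *
print(move(stand([-.027,0,.1318]),down(105.33)),telemetry.observe()['force'])"
```

```text
clock: 12.75
position: [0.6251, 0.1324, 0.1342]
ee_rot: [1.904, 2.499, 0.0]
force: [-0.2, 0.5, -1.3]
width: 0.085
gripper_force: 25.0
clock: 13.12
position: [0.625, 0.1324, 0.1327]
ee_rot: [-1.904, -2.499, -0.0]
force: [0.5, 0.5, -2.0]
width: 0.086
gripper_force: 25.0
(array([-0.0115, -0.0845,  0.0918]), array([-0.0002, -0.0018,  0.0701])) [ 0.4742  0.5478 -1.959 ]
```

```bash
for k in 1 2 3; do python3 -m creep '0 0 0 0.05 0 0 0;0 0 0 0.07 0 0 0;0 0 0 0.07 0 0 0' 25|egrep 'pos|force:'; done
```

```text
position: [0.6251, 0.1324, 0.132]
force: [-0.2, 0.2, -0.8]
gripper_force: 25.0
position: [0.6252, 0.1324, 0.1318]
force: [-2.3, -0.1, 5.2]
gripper_force: 25.0
position: [0.6253, 0.1324, 0.1317]
force: [-4.5, -0.5, 11.5]
gripper_force: 25.0
```

Floor contact came exactly at the expected height. I'll ease the load and open.

```bash
python3 -m creep '0 0 0 -0.08 0 0 0;0 0 0 -0.08 0 0 0' 10|egrep 'pos|force:'; python3 -m creep '4 0 0 0 0 0 0;4 0 0 0 0 0 0;4 0 0 0 0 0 0;4 0 0 0 0 0 0;4 0 0 0 0 0 0' 10; python3 -m creep '4 0 0 0 0 0 0;4 0 0 0 0 0 0' 10; python3 - <<'E'
from h import *
import pickle
i=vision.get_image("wrist");sc=vision.get_image("scene");si=vision.get_image("side");ci=vision.camera_info("wrist")
pickle.dump((ci,i,si,sc),open("w4.pkl","wb"))
# cassette top edges at z .15 predicted
print(proj(ci,[stand(p) for p in [(-.031,.05,.15),(-.023,.05,.15),(-.02,.042,.095)]]))
E
```

```text
position: [0.6252, 0.1324, 0.1317]
force: [-1.9, 0.0, 5.5]
gripper_force: 10.0
clock: 15.12
position: [0.6251, 0.1324, 0.1314]
ee_rot: [-1.904, -2.499, -0.0]
force: [0.3, 1.2, 1.0]
width: 0.434
gripper_force: 0.0
clock: 15.38
position: [0.6251, 0.1324, 0.1314]
ee_rot: [1.904, 2.499, 0.0]
force: [-0.2, -0.6, -0.3]
width: 0.435
gripper_force: 0.0
[[274.4149 183.5802]
 [294.8489 183.612 ]
 [296.7814 176.7117]]
```

Released: grip force 0 and cassette on the floor. Retract straight up.

```bash
python3 -m creep '4 0 0 -1 0 0 0;4 0 0 -3 0 0 0;4 0 0 -7 0 0 0;4 0 0 -12 0 0 0;4 0 0 -17 0 0 0'; python3 -c "
from h import *
print(telemetry.observe()['joints'],move(stand([-.165,0,.30]),down(195.33)))"
python3 - <<'E'
from h import *
i=vision.get_image("wrist");s=vision.get_image("scene")
a=cv2.resize(i[60:330,120:480,::-1],(400,300),interpolation=cv2.INTER_CUBIC);b=cv2.resize(s[130:235,210:350,::-1],(400,300),interpolation=cv2.INTER_CUBIC)
cv2.imwrite("pics/p1.png",np.hstack([a,b]))
E
```

```text
clock: 16.15
position: [0.6249, 0.1322, 0.3038]
ee_rot: [1.904, 2.499, 0.0]
force: [0.2, 0.7, -1.1]
width: 0.436
gripper_force: 0.0
[-0.6573  0.4509  0.5596  1.4882 -0.2444  1.2721  0.1978] (array([  0.0169, -13.863 ,   0.3696]), array([  0.0168,   0.0267, -89.9447]))
```

View pics/p1.png

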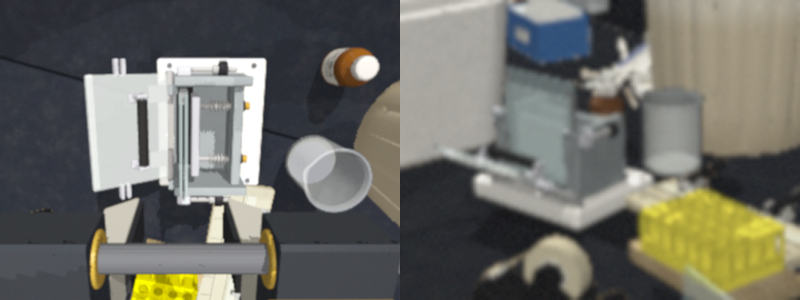

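The cassette stands upright in the slot with the plate open. Next, swing round to the plate's outside with closed fingers.

```bash
python3 -m creep '0 0 -1 0 0 0 -10;0 0 -4 0 0 0 -20;0 0 -7 0 0 0 -30;0 0 -11 0 0 0 -40;0 0 -13.8 0 0 0 -50'>/dev/null; python3 -c "
from h import *
print(move(stand([-.165,0,.30]),down(195.33)))"
```

```text
(array([-0.0403,  0.0784,  0.1769]), array([  0.0147,   0.0113, -39.6211]))
```

```bash
python3 -m creep '0 0 0 0 0 0 -10;0 0 0 0 0 0 -20;0 0 0 0 0 0 -30;0 0 0 0 0 0 -39.6;0 0 0 0 0 0 -39.6' 20; python3 -c "
from h import *
print(telemetry.observe()['joints'],move(stand([-.165,0,.08]),down(195.33)))"
```

```text
clock: 17.5
position: [0.492, 0.0955, 0.3017]
ee_rot: [-0.408, 3.115, 0.0]
force: [-0.2, 0.4, -0.7]
width: 0.007
gripper_force: 0.0
[-0.5414  0.184   0.2905  1.8064 -0.0573  1.159   1.5984] (array([ 0.0873,  0.0321, 22.1718]), array([ 0.0037,  0.0246, -0.4157]))
```

```bash
python3 -m creep '0 0.1 0 4 0 0 -0.4;0 0.1 0 10 0 0 -0.4;0 0.1 0 16 0 0 -0.4;0 0.1 0 21 0 0 -0.4;0 0.1 0 22 0 0 -0.4' 20; python3 -m creep '0 -1 0 0 0 0 0;0 -2 0 0 0 0 0;0 -2.5 0 0 0 0 0;0 -2.5 0 0 0 0 0'; python3 -c "
from h import *
print(instand(telemetry.observe()['position']),move(stand([-.129,0,.099]),down(195.33)))"
```

```text
clock: 18.12
position: [0.4892, 0.0948, 0.0792]
ee_rot: [0.415, -3.109, 0.002]
force: [0.2, -0.8, 0.5]
width: 0.005
gripper_force: 0.0
clock: 18.62
position: [0.5156, 0.1023, 0.0824]
ee_rot: [-0.42, 3.113, 0.001]
force: [-2.0, -0.3, 1.6]
width: 0.004
gripper_force: 1.0
[-139.6254    0.0091   82.3748] (array([-1.0638, -0.0015, -1.6617]), array([0.0141, 0.0423, 0.0517]))
```

```bash
python3 -m creep '0 -0.6 0 -1 0 0 0;0 -1.1 0 -1.7 0 0 0;0 -1.9 0 -2.4 0 0 0;0 -2.7 0 -3.1 0 0 0;0 -3.4 0 -3.6 0 0 0'; python3 -c "
from h import *
print(instand(telemetry.observe()['position']))"; python3 -m creep '0 -0.6 0 -0.3 0 0 0;0 -1.2 0 -0.6 0 0 0;0 -1.8 0 -0.9 0 0 0;0 -1.8 0 -0.9 0 0 0'; python3 -c "
from h import *
print(instand(telemetry.observe()['position']))"
```

```text
clock: 19.25
position: [0.549, 0.1114, 0.1182]
ee_rot: [-0.421, 3.112, 0.0]
force: [-2.3, -1.0, 0.4]
width: 0.006
gripper_force: 0.9
[-105.0495   -0.0177  118.2381]
clock: 19.75
position: [0.5661, 0.1162, 0.1266]
ee_rot: [-0.421, 3.112, 0.0]
force: [0.4, 0.9, 0.1]
width: 0.004
gripper_force: 0.0
[-87.2594   0.0532 126.5863]
```

```bash
python3 -m creep '0 -0.3 0 -0.2 0 0 0;0 -0.6 0 -0.4 0 0 0;0 -0.9 0 -0.6 0 0 0;0 -0.9 0 -0.6 0 0 0'|egrep 'pos|ce:'; python3 -m creep '0 -0.2 0 -0.1 0 0 0;0 -0.4 0 -0.1 0 0 0;0 -0.4 0 -0.1 0 0 0'|egrep 'pos|ce:'; python3 -c "
from h import *
print(instand(telemetry.observe()['position']),telemetry.observe()['force']@XS)"
```

```text
position: [0.5744, 0.1185, 0.1327]
force: [-0.1, 0.1, -1.4]
gripper_force: 0.0
position: [0.5781, 0.1194, 0.1335]
force: [-0.2, 0.2, 0.1]
gripper_force: 0.0
[-74.9024   0.039  133.4623] -0.15171015572218766
```

```bash
for k in 1 2 3; do python3 -m creep '0 -0.1 0 0 0 0 0;0 -0.2 0 0 0 0 0;0 -0.2 0 0 0 0 0'|egrep 'force:'; python3 -c "
from h import *
s=telemetry.observe();print(instand(s['position']),s['force']@XS)"; done
```

```text
force: [-3.0, -1.0, 1.8]
gripper_force: 1.7
[-73.471    0.0264 133.3471] -3.2025469227847045
force: [-5.6, -2.3, 4.2]
gripper_force: 2.8
[-71.7135   0.0452 133.3411] -6.012727594135112
force: [-5.3, -0.8, 3.9]
gripper_force: 2.8
[-69.5965   0.0302 133.3687] -5.323956754717253
```

```bash
for k in 1 2; do python3 -m creep '0 -0.1 0 0 0 0 0;0 -0.15 0 0 0 0 0;0 -0.15 0 0 0 0 0'|egrep 'force:'; python3 -c "
from h import *
s=telemetry.observe();print(instand(s['position']),s['force']@XS,np.linalg.norm(s['force']))"; done
```

```text
force: [-6.7, -2.1, 5.9]
gripper_force: 3.8
[-68.6325  -0.0304 133.3027] -7.0040345959683705 9.138752986928822
force: [-9.3, -3.1, 7.5]
gripper_force: 4.6
[-67.5795   0.0233 133.2393] -9.824592830744775 12.361641297188932
```

```bash
for k in 1 2; do python3 -m creep '0 0 0 0 0 0 0;0 0 0 0 0 0 0;0 0 0 0 0 0 0;0 0 0 0 0 0 0'|egrep 'force:'; done; python3 - <<'E'
from h import *
import pickle
s=telemetry.observe();print(instand(s['position']),s['force']@XS,np.linalg.norm(s['force']))
i=vision.get_image("scene").astype(int);j=pickle.load(open("w4.pkl","rb"))[3].astype(int)
# rack region must be unchanged for the bare plate; compare with first scene picture
a=cv2.imread("pics/scene0.png")[:,:,::-1].astype(int)
print("bare-plate region change",np.abs(i-a)[222:275,305:338].mean(), "noise ref",np.abs(i-a)[300:360,340:380].mean())
E
```

```text
force: [-9.1, -3.6, 6.8]
gripper_force: 4.6
force: [-8.9, -2.5, 6.3]
gripper_force: 4.6
[-67.6184   0.0105 133.2092] -9.255381175278128 11.209972339746695
bare-plate region change 4.936725748046503 noise ref 2.205972222222222
```

Steady push: 9.3 N normal, about 11 N total, with the plate at about 0.09 rad. Handing in.

```bash
python3 -c "
from h import *
print(job.sign_off(),telemetry.observe()['clock'])"
```

```text
the job is handed in; nothing more can be done
the job is handed in; nothing more can be done
```

The job is handed in, with no verdict shown: the cassette stands on the slot floor, and the closed fingers are still pressing the face plate with a steady push of about 9–11 N at roughly 0.09 rad.

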